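# Hang the loaded slide rack on the drying stand

## Task

Hang the loaded slide rack, the one with blue end plates, up to dry: while it stands on the bench raise its flat-lying wire bail upright, then lift the rack by the bail and hook the bail into the notches of both prongs of the drying stand so that the rack hangs freely, square to the stand. Do not tip the slides out, and leave the empty rack with yellow ends where it is.

Things in the scene. Friction and masses are not known exactly. Their poses are not given: they have to be found in the camera images.
- rack: Rack to hang: steel tray, 84 (x) by 136 mm (y), of upright glass slides; blue end plates; 0.3-0.5 kg. Origin: centre of underside, z up. Its bail, 6 mm wire, 146 mm wide, hinges on the line along y through (0,0,50) mm. At the start it lies level towards -x (the robot), crossbar 90 mm from the hinge line. It swings 180 deg; light friction: left within 30 deg of upright it stays, else falls flat.
- rack_grip (a point): Middle of the blue rack's bail crossbar, on its axis, moving with the bail. Here an orange sleeve, 44 mm long, 14 mm thick, turns (damped) on the wire: grip it. Bare straight wire on both sides, 22 to 63 mm from this point. In the rack's frame: (-90,0,50) mm with the bail flat, (0,0,140) mm upright.
- hook_seat (a point): Drying stand (fixed, tray 175x150x16 mm, two back posts to 201 mm): midway between two prongs at y -42 and +42 mm, 8 mm thick, at top height of their notch bottoms, 192 mm up. z up; prongs point to -x (the robot) from the posts (front x +80 mm). Notch: 9 mm deep V from x -20 to +20; tips end at x -36, z +19 mm. Bring the bar in over the tips, prongs below it, then down: hung, bar axis at z +4 mm.
- spare: Bystander: an identical rack and bail, but with yellow end plates and no slides. Origin: centre of its underside. It stays on the bench.

How it is judged:
On the way:
1. the bail of the blue rack is upright (within about 18 degrees) while the rack stands on the bench (z of rack_grip in the frame of rack above 0.1356 m and height (world z) of rack below 0.015 m and angle between rack's own z axis and vertical below 0.2 rad), for 0.1 s.
At the end, for the whole second after the job is handed in: The blue rack hangs by its bail almost at rest: crossbar in the notches of both prongs (within 20 mm along and across them, -5 to +12 mm in height), rack off the bench, upright within 14 degrees and square to the stand within 15; the yellow rack within 30 mm of its start (x of rack_grip in the frame of hook_seat between -0.02 and 0.02 m and y of rack_grip in the frame of hook_seat between -0.02 and 0.02 m and z of rack_grip in the frame of hook_seat between -0.005 and 0.012 m and angle between the y axis of rack and the y axis of hook_seat, either way round below 0.26 rad and height (world z) of rack above 0.035 m and angle between rack's own z axis and vertical below 0.25 rad and linear speed of rack below 0.1 m/s and distance of spare from where it was at the start of the episode below 0.03 m); the robot touches nothing.
It fails at once if the yellow rack is shifted by more than 30 mm (distance of spare from where it was at the start of the episode above 0.03 m).
It fails at once if the blue rack is tipped by more than 35 degrees, so that slides would fall out (angle between rack's own z axis and vertical above 0.61 rad).
It also fails if it takes over 58 s, if anything falls off the work surface, if the arm or the gripper's body presses on something with over 40 N, if the wrist force passes 120 N, or if a joint passes its speed limit or range.

## Robot

A 7-joint arm with a two-finger parallel gripper is mounted at the origin on the work surface. World frame = base frame: x ahead of the robot, y to its left, z up, the work surface at z = 0. Lengths are in m, angles in rad, forces in N, time in s.
With the tool pointing down it reaches from about 0.4 to 0.85 m from the base axis. Payload 4.5 kg.
Tool frame: the origin (TCP) lies midway between the tips of the shut fingers; the grasp point (between the pads) lies 19 mm behind it; z points along the fingers, y is the direction in which the jaws open and shut (so a half turn about z gives the same grasp; the last joint's range is limited). The gripper opens to 88 mm and grips with 3 to 60 N. Pads are 18 mm wide; open, the fingers measure 123 mm over their backs; the gripper's body (75 mm by 187 mm) begins 45 mm behind the grasp point.
Start: joints at [1.323, 0.689, -0.195, 1.565, 0.157, 0.902, -0.215], TCP at [0.174, -0.6, 0.239] pointing down, gripper open.
Joint ranges: [-3.01, 3.01], [-0.46, 2.08], [-1.47, 1.51], [0.13, 2.56], [-1, 4.14], [0.04, 2.09], [-2.66, 2.66]. Speed limits (rad/s): [2.57, 2.57, 3.14, 3.14, 3.14, 3.14, 3.14].

## Interface

Orientations are given as a unit quaternion [x, y, z, w].
In Python, from plant import get_state, snapshot, finish_job, regions_of gives the robot as it stands.
- The arm moves only by the tool send_rows, never from a script. Its argument "series" is a list of rows, each an object of numbers: "grip": the opening, from 0 (shut) to 1 (fully open); "dx", "dy", "dz": the shift along the tool's x, y, z in mm; "turn": the turn about the tool's z in rad. A call has 1 to 20 rows; each row shifts and turns the commanded pose from where the row before left it, along the tool's axes as they then stand; what a row does not reach is not made up. A row lasts 1/10 s, in which the tool goes at most 50 mm and 8.59 degrees, less where a joint would pass 70% of its speed; a pose out of reach is approached as far as the arm can. A call is refused whole if a number of a shift passes 50 or a number of a turn 0.15, either way. A call with a gripper value outside its range is refused whole. The fingers move at their own pace and stop on an object; "force" is the grip in N (left out, the last holds). Time passes only in rows, so rows that do not move let the fingers close. It gives the time, the measured TCP pose, the force and the opening at its end, in the units of the state.
- get_state(): the state, without advancing time (a new reading comes with each control period).
- snapshot(name): name is "scene" or "top" or "wrist"; returns a dict with "img" (480x640x3 uint8, red, green, blue), "depth" (480x640 float32, m along the optical axis (not along the pixel's ray), 0 where there is no reading), "fov_y" (degrees; the focal length in pixels is half the picture's height over the tangent of half this angle, whatever the lens; pixels are square), "cx", "cy" (the principal point, pixels), "R" (3x3) and "t" (3): a world point X has camera coordinates R X + t. Camera axes: x right, y down, z forward; pixel columns grow to the right and rows downward; lengths in m; the calibration is good to about 2 mm. A picture is of the moment at which its call begins.
- finish_job(): hands the job in, once; it reports no verdict.
Trained networks look in a picture, given as the dict that the camera call returned (one of the last four; its "shot" number tells which), for a name from the list of things; names that differ only in an ending like _2 or _b are one class to them, and where a whole thing is asked for, a point or a joint stands for the part that bears it (a point fixed in the world has none). Each returns a list of dicts, best first, with "score" (0 to 1); they miss things now and then, are a little off and sometimes report something else, mostly with a low value. They report only what shows in the picture. A call takes as long as a camera call.
- regions_of(picture, target): "pixels" (480x640 bool, what is visible of it) and "extent" ([left, top, right, bottom] in pixels, round what is visible of it).
The state is a dict: "clock": time; "q": joint angles; "qd": joint speeds; "joint_torque": joint torques, N m; "tool_pos": TCP position; "eef_rot": TCP orientation; "contact_force": force on the tool from outside, world axes, zero at the start; "moment": the same for the moment, N m; "opening": opening from 0.0 (shut) to 1.0 (fully open).
Only numpy, scipy, OpenCV 4.12 (cv2) and the standard library are available. Lean on these libraries where they do the work, as an engineer would, in place of code of your own. Each camera call takes 0.05 s, during which the arm holds its last target.

## Working session

There is one attempt and no reset: what is moved stays moved. The work goes in short steps, Python scripts to look and compute and a tool call to move; the robot and the scene stay as the last step left them, time stands still between calls to the robot, and variables do not carry over. Pictures are saved under pics/ and viewed, and the job is handed in when it is done.

Besides the shell and the picture viewer there is one more tool, called after "Request:" by a JSON object that holds its "fn" and its "kwargs". send_rows: Moves the arm, as the interface text tells. Its arguments: {"type":"object","properties":{"series":{"type":"array","items":{"type":"object","properties":{"grip":{"type":"number"},"dx":{"type":"number"},"dy":{"type":"number"},"dz":{"type":"number"},"turn":{"type":"number"}}}},"force":{"type":"number"}},"required":["series"]}

```bash
mkdir -p pics; cat > h.py <<'E'
import numpy as np, cv2
from plant import get_state, snapshot, finish_job, regions_of
def save(s,n): cv2.imwrite('pics/'+n,s['img'][:,:,::-1])
def pts(s,mask):
    f=240/np.tan(np.radians(s['fov_y'])/2)
    v,u=np.nonzero(mask&(s['depth']>0)); d=s['depth'][v,u]
    c=np.stack([(u-s['cx'])/f*d,(v-s['cy'])/f*d,d],1)
    return (c-s['t'])@s['R']   # R^T (c-t)
E
python3 - <<'E'
from h import *
st=get_state(); print({k:np.round(v,3) for k,v in st.items()})
for n in ['scene','top']:
    s=snapshot(n); save(s,n+'0.png'); np.savez('/tmp/'+n+'0.npz',**s)
    for t in ['rack','spare','hook_seat','rack_grip']:
        try:
            for r in regions_of(s,t)[:2]:
                p=pts(s,r['pixels']); print(n,t,round(r['score'],2),r['extent'],np.round(np.median(p,0),3),np.round(p.min(0),3),np.round(p.max(0),3))
        except Exception as e: print(n,t,e)
E
```

```text
{'clock': np.float64(0.0), 'q': array([ 1.323,  0.69 , -0.195,  1.566,  0.157,  0.902, -0.215]), 'qd': array([-0.001, -0.   , -0.001,  0.001, -0.001,  0.001, -0.   ]), 'joint_torque': array([ 0.0000e+00, -5.2756e+01, -1.2660e+00, -1.5343e+01, -5.3000e-02,
        7.0000e-03,  0.0000e+00]), 'tool_pos': array([ 0.174, -0.6  ,  0.238]), 'eef_rot': array([ 0.99 ,  0.14 , -0.   , -0.001]), 'contact_force': array([ 0.084,  0.352, -0.648]), 'moment': array([-0.016, -0.007,  0.02 ]), 'opening': np.float64(1.003)}
scene rack 0.97 [378.8, 184.1, 457.0, 259.6] [0.555 0.286 0.026] [ 0.426  0.2   -0.006] [0.613 0.395 0.063]
scene spare 0.76 [276.8, 235.7, 351.5, 299.1] [ 0.551 -0.007  0.004] [ 0.429 -0.091 -0.005] [0.624 0.081 0.063]
scene hook_seat 0.64 [153.1, 257.1, 248.6, 377.0] [ 0.587 -0.28   0.008] [ 0.384 -0.364 -0.005] [ 0.659 -0.192  0.214]
scene rack_grip 0.93 [380.5, 187.7, 442.7, 242.0] [0.48  0.254 0.052] [ 0.428  0.2   -0.003] [0.576 0.357 0.061]
scene rack_grip 0.3 [156.8, 257.0, 248.3, 375.6] [ 0.587 -0.281  0.008] [ 0.405 -0.363 -0.005] [ 0.659 -0.193  0.212]
top rack 0.66 [112.8, 205.7, 202.7, 283.0] [0.547 0.29  0.022] [ 0.455  0.199 -0.006] [0.612 0.382 0.061]
top spare 0.91 [267.4, 202.7, 363.7, 293.6] [ 0.555 -0.008  0.003] [ 0.453 -0.093 -0.006] [0.623 0.089 0.063]
top hook_seat 0.62 [413.9, 167.5, 517.8, 295.0] [ 0.566 -0.28   0.006] [ 0.462 -0.403 -0.006] [ 0.694 -0.192  0.211]
top rack_grip 0.75 [114.9, 220.8, 204.4, 285.7] [0.477 0.27  0.052] [ 0.454  0.199 -0.006] [0.575 0.382 0.06 ]
```

```bash
python3 - <<'E'
import numpy as np,cv2
for n,(a,b,c,d) in {'scene':(120,170,480,400),'top':(90,150,540,310)}.items():
    s=np.load('/tmp/%s0.npz'%n); im=s['img'][b:d,a:c,::-1]; k=800/(c-a)
    k=min(k,600/(d-b)); cv2.imwrite('pics/%s0c.png'%n,cv2.resize(im,None,fx=k,fy=k,interpolation=cv2.INTER_CUBIC))
    print(n,k,s['fov_y'],-s['R'].T@s['t'],s['R'])
E
```

```text
scene 2.2222222222222223 52.93242052532989 [ 1.04672961 -0.25996202  0.99104435] [[ 0.44046999  0.89772727  0.00848162]
 [ 0.7526585  -0.36410916 -0.5485706 ]
 [-0.48937855  0.24801265 -0.83606122]]
top 1.7777777777777777 46.79371957863459 [ 0.3346326  -0.02524732  1.04310037] [[ 0.03480673 -0.99938474 -0.00431578]
 [-0.97641427 -0.03308535 -0.21335543]
 [ 0.21308137  0.01164019 -0.97696511]]
```

View pics/scene0c.png

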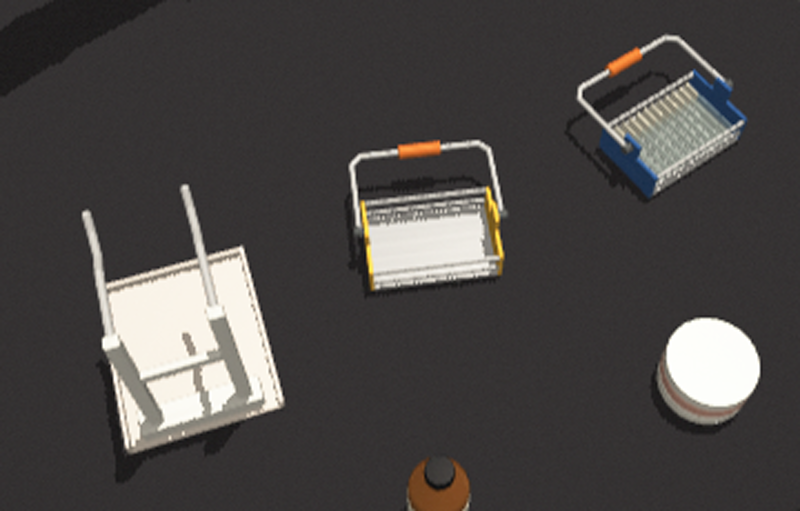

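View pics/top0c.png

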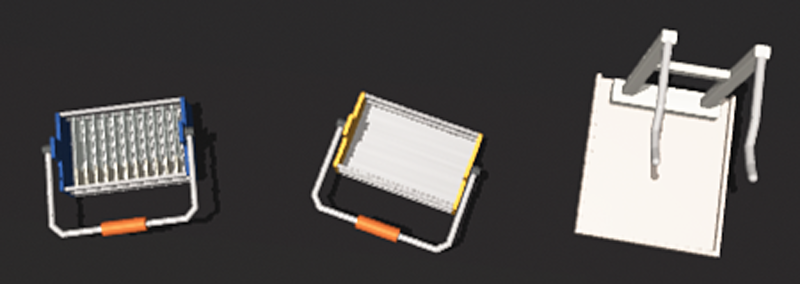

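```bash
cat >> h.py <<'E'
def load(n):
    d=np.load('/tmp/'+n+'.npz'); return {k:d[k] for k in d.files}
def colr(s):
    h=cv2.cvtColor(s['img'],cv2.COLOR_RGB2HSV); H,S,V=[h[:,:,i].astype(int) for i in range(3)]
    return dict(blue=(H>95)&(H<125)&(S>120)&(V>50),orange=(H>5)&(H<17)&(S>150)&(V>130))
E
python3 - <<'E'
from h import *
for n in ['scene0','top0']:
    s=load(n); c=colr(s); f=240/np.tan(np.radians(s['fov_y'])/2)
    for k in c:
        nn,l,stt,_=cv2.connectedComponentsWithStats(c[k].astype(np.uint8),connectivity=8)
        for i in range(1,nn):
            if stt[i,4]<15: continue
            p=pts(s,l==i); 
            q=p[:,:2]-np.median(p[:,:2],0); w=np.linalg.svd(q,full_matrices=False)[2][0]
            print(n,k,stt[i,:5],np.round(np.median(p,0),4),np.round(p.min(0),3),np.round(p.max(0),3),'dir',np.round(np.degrees(np.arctan2(w[1],w[0])),1))
    full=np.ones((480,640),bool); p=pts(s,full)
    m=(p[:,2]>.12)&(p[:,1]<-.1)&(p[:,0]>.35)&(p[:,0]<.75)&(p[:,1]>-.45)
    q=p[m]; print(n,'stand hi',m.sum())
    for z0 in np.arange(.12,.24,.01):
        r=q[(q[:,2]>=z0)&(q[:,2]<z0+.01)]
        if len(r)>0: 
            o=np.argsort(r[:,0]); print(round(z0,3),len(r),np.round(r.min(0),3),np.round(r.max(0),3))
    print(np.round(q[q[:,2]>.17][np.argsort(q[q[:,2]>.17][:,0])][::4],3).tolist())
E
```

```text
scene0 blue [ 507    0  114   55 3446] [-0.0506  1.3822 -0.0971] [-0.342  0.892 -0.325] [0.413 1.774 0.284] dir -101.1
scene0 blue [ 526  166  114   98 4798] [0.718  0.6025 0.0739] [ 0.579  0.527 -0.004] [0.788 0.878 0.081] dir -78.1
scene0 blue [430 201  26  25 221] [0.5486 0.3504 0.0355] [ 0.485  0.342 -0.   ] [0.589 0.381 0.06 ] dir 7.4
scene0 blue [390 228  26  31 285] [0.5748 0.2209 0.023 ] [ 0.528  0.211 -0.   ] [0.613 0.237 0.063] dir 9.6
scene0 orange [393 191  16  13  90] [0.4717 0.2756 0.0549] [ 0.425  0.25  -0.004] [0.48  0.329 0.061] dir -48.7
scene0 orange [299 233  19   8 107] [0.4774 0.0167 0.0547] [ 0.43  -0.006 -0.001] [0.489 0.055 0.061] dir -27.1
scene0 orange [  17  332   84   83 3340] [ 0.5387 -0.5871  0.0039] [ 0.492 -0.663 -0.002] [ 0.611 -0.494  0.064] dir -93.9
scene0 orange [  3 367   8  51  67] [ 0.5519 -0.6621  0.0595] [ 0.497 -0.664  0.057] [ 0.604 -0.66   0.063] dir 0.0
scene0 orange [325 380   6  10  20] [ 0.8151 -0.1072  0.0829] [ 0.804 -0.115  0.076] [ 0.822 -0.104  0.093] dir -7.7
scene0 stand hi 1100
0.12 219 [ 0.624 -0.336  0.12 ] [ 0.645 -0.239  0
[... 11218 characters left out ...]
0.628, -0.323, 0.192], [0.628, -0.323, 0.17], [0.628, -0.241, 0.197], [0.629, -0.249, 0.197], [0.629, -0.245, 0.17], [0.63, -0.245, 0.174], [0.63, -0.242, 0.173], [0.63, -0.332, 0.197], [0.63, -0.245, 0.177], [0.63, -0.248, 0.202], [0.631, -0.243, 0.186], [0.631, -0.24, 0.175], [0.631, -0.241, 0.185], [0.631, -0.239, 0.188], [0.632, -0.239, 0.201], [0.632, -0.253, 0.196], [0.633, -0.252, 0.2], [0.633, -0.239, 0.187], [0.634, -0.244, 0.2], [0.635, -0.252, 0.2], [0.635, -0.251, 0.198], [0.636, -0.248, 0.201], [0.637, -0.24, 0.178], [0.637, -0.252, 0.198], [0.638, -0.247, 0.2], [0.638, -0.246, 0.199], [0.639, -0.242, 0.201], [0.639, -0.239, 0.199], [0.64, -0.248, 0.199], [0.641, -0.242, 0.201]]
```

```bash
cat >> h.py <<'E'
def theta(st):
    from scipy.spatial.transform import Rotation as R
    x=R.from_quat(st['eef_rot']).as_matrix()[:,0]; return np.arctan2(x[1],x[0])
def plan(p,th,wps):
    """wps: list of (x,y,z,theta,nrows[,grip]); prints rows in tool axes (tool down), rounded"""
    p=np.array(p,float); out=[]
    for w in wps:
        tgt=np.array(w[:3]);n=w[4]; p0=p.copy();t0=th
        for i in range(n):
            want=p0+(tgt-p0)*(i+1)/n; wt=t0+(w[3]-t0)*(i+1)/n
            d=(want-p)*1000; c,s=np.cos(th),np.sin(th)
            r=np.round([d@[c,s,0],d@[s,-c,0],-d[2]]); tu=round(-(wt-th),2)
            p=p+(r[0]*np.array([c,s,0])+r[1]*np.array([s,-c,0])+r[2]*np.array([0,0,-1]))/1000; th-=tu
            o=dict(dx=int(r[0]),dy=int(r[1]),dz=int(r[2]),turn=tu)
            if len(w)>5:o['grip']=w[5]
            out.append(o)
            if np.linalg.norm(r)>50 or abs(tu)>.15: print('BIG',o)
    import json; print(len(out),json.dumps(out).replace('"turn": 0.0','"turn": 0')); print('end',np.round(p,4),round(th,3))
E
python3 - <<'E'
from h import *
for n in ['scene0','top0']:
    s=load(n); c=colr(s)
    # bail wire/sleeve: points z .04-.066 in front of rack
    p=pts(s,np.ones((480,640),bool))
    m=(p[:,2]>.042)&(p[:,2]<.066)&(p[:,0]>.42)&(p[:,0]<.53)&(p[:,1]>.15)&(p[:,1]<.42); q=p[m][:,:2]
    # crossbar candidates: rotate by yaw guesses, take lowest x'
    for it in range(1):
        best=None
        for a in np.radians(np.arange(-5,25,.5)):
            X=q@[np.cos(a),np.sin(a)]; h=np.histogram(X,np.arange(.3,.7,.004))[0].max()
            if best is None or h>best[0]: best=(h,a)
    a=best[1]; X=q@[np.cos(a),np.sin(a)]; hh=np.histogram(X,np.arange(.3,.7,.004)); x0=hh[1][hh[0].argmax()]+.002
    k=abs(X-x0)<.008; l=cv2.fitLine(q[k].astype(np.float32),cv2.DIST_HUBER,0,.001,.001).ravel()
    Y=q[k]@[-np.sin(a),np.cos(a)]
    print(n,len(q),np.degrees(a),k.sum(),'line yaw',np.degrees(np.arctan2(l[1],l[0])),l[2:],'Y',Y.min(),Y.max())
    bl=c['blue'].copy(); bl[:, 480:]=0; bl[:200]=0
    P=pts(s,bl); k=(P[:,2]>.02)&(P[:,1]<.45)&(P[:,1]>.15); print(cv2.minAreaRect(P[k][:,:2].astype(np.float32)*1000))
st=get_state(); th=theta(st); print(th)
plan(st['tool_pos'],th,[(.33,-.46,.36,.6,5),(.47,-.1,.36,1.2,9),(.47,.12,.33,1.5,5)])
E
```

```text
scene0 281 8.0 180 line yaw -81.56978 [0.47271106 0.27179217] Y 0.12956487446343756 0.2782576296490491
((559.295654296875, 284.1258850097656), (85.17806243896484, 148.0935516357422), 9.48258113861084)
top0 601 10.0 384 line yaw -80.34241 [0.4671402 0.2699965] Y 0.11258946281941039 0.2560824124888656
((555.143310546875, 286.2066345214844), (83.50000762939453, 137.5846405029297), 9.549853324890137)
0.28181734721408275
19 [{"dx": 38, "dy": -18, "dz": -24, "turn": -0.06}, {"dx": 39, "dy": -16, "dz": -25, "turn": -0.07}, {"dx": 40, "dy": -14, "dz": -24, "turn": -0.06}, {"dx": 40, "dy": -10, "dz": -24, "turn": -0.06}, {"dx": 41, "dy": -9, "dz": -24, "turn": -0.07}, {"dx": 35, "dy": -24, "dz": 0, "turn": -0.07}, {"dx": 38, "dy": -22, "dz": 0, "turn": -0.06}, {"dx": 38, "dy": -19, "dz": 0, "turn": -0.07}, {"dx": 39, "dy": -17, "dz": 0, "turn": -0.07}, {"dx": 41, "dy": -13, "dz": 0, "turn": -0.06}, {"dx": 42, "dy": -12, "dz": 0, "turn": -0.07}, {"dx": 42, "dy": -8, "dz": 0, "turn": -0.07}, {"dx": 42, "dy": -6, "dz": 0, "turn": -0.06}, {"dx": 43, "dy": -2, "dz": 0, "turn": -0.07}, {"dx": 41, "dy": -16, "dz": 6, "turn": -0.06}, {"dx": 42, "dy": -13, "dz": 6, "turn": -0.06}, {"dx": 43, "dy": -11, "dz": 6, "turn": -0.06}, {"dx": 43, "dy": -9, "dz": 6, "turn": -0.06}, {"dx": 44, "dy": -5, "dz": 6, "turn": -0.06}]
end [0.4705 0.1204 0.3297] 1.502
```

Request:
{"fn": "send_rows", "kwargs": {"series": [{"dx": 38,"dy": -18,"dz": -24,"turn": -0.06},{"dx": 39,"dy": -16,"dz": -25,"turn": -0.07},{"dx": 40,"dy": -14,"dz": -24,"turn": -0.06},{"dx": 40,"dy": -10,"dz": -24,"turn": -0.06},{"dx": 41,"dy": -9,"dz": -24,"turn": -0.07},{"dx": 35,"dy": -24,"dz": 0,"turn": -0.07},{"dx": 38,"dy": -22,"dz": 0,"turn": -0.06},{"dx": 38,"dy": -19,"dz": 0,"turn": -0.07},{"dx": 39,"dy": -17,"dz": 0,"turn": -0.07},{"dx": 41,"dy": -13,"dz": 0,"turn": -0.06},{"dx": 42,"dy": -12,"dz": 0,"turn": -0.07},{"dx": 42,"dy": -8,"dz": 0,"turn": -0.07},{"dx": 42,"dy": -6,"dz": 0,"turn": -0.06},{"dx": 43,"dy": -2,"dz": 0,"turn": -0.07},{"dx": 41,"dy": -16,"dz": 6,"turn": -0.06},{"dx": 42,"dy": -13,"dz": 6,"turn": -0.06},{"dx": 43,"dy": -11,"dz": 6,"turn": -0.06},{"dx": 43,"dy": -9,"dz": 6,"turn": -0.06},{"dx": 44,"dy": -5,"dz": 6,"turn": -0.06}]}}

```text
schema error: expected keys grip, dx, dy, dz, turn
```

```bash
python3 - <<'E'
from h import *
st=get_state(); th=theta(st); print(st['tool_pos'],th,st['q'],st['eef_rot'])
plan(st['tool_pos'],th,[(.469,.272,.20,1.737,6,.5),(.469,.272,.20,1.737,2)])
E
```

```text
[ 0.17381587 -0.6003656   0.23872891] 0.28181734721408275 [ 1.32282312  0.68911075 -0.19459756  1.56532629  0.15730895  0.90246024
 -0.21508512] [9.90088788e-01 1.40442840e-01 1.00133158e-05 3.86139811e-05]
BIG {'dx': 88, 'dy': -126, 'dz': 6, 'turn': np.float64(-0.24), 'grip': 0.5}
BIG {'dx': 115, 'dy': -102, 'dz': 7, 'turn': np.float64(-0.25), 'grip': 0.5}
BIG {'dx': 136, 'dy': -70, 'dz': 6, 'turn': np.float64(-0.24), 'grip': 0.5}
BIG {'dx': 150, 'dy': -35, 'dz': 7, 'turn': np.float64(-0.24), 'grip': 0.5}
BIG {'dx': 153, 'dy': 1, 'dz': 6, 'turn': np.float64(-0.24), 'grip': 0.5}
BIG {'dx': 149, 'dy': 38, 'dz': 7, 'turn': np.float64(-0.25), 'grip': 0.5}
8 [{"dx": 88, "dy": -126, "dz": 6, "turn": -0.24, "grip": 0.5}, {"dx": 115, "dy": -102, "dz": 7, "turn": -0.25, "grip": 0.5}, {"dx": 136, "dy": -70, "dz": 6, "turn": -0.24, "grip": 0.5}, {"dx": 150, "dy": -35, "dz": 7, "turn": -0.24, "grip": 0.5}, {"dx": 153, "dy": 1, "dz": 6, "turn": -0.24, "grip": 0.5}, {"dx": 149, "dy": 38, "dz": 7, "turn": -0.25, "grip": 0.5}, {"dx": 0, "dy": 0, "dz": 0, "turn": 0}, {"dx": 0, "dy": 0, "dz": 0, "turn": 0}]
end [0.4692 0.2721 0.1997] 1.742
```

All rows need every key.

Request:
{"fn": "send_rows", "kwargs": {"series": [{"grip": 0.5,"dx": 38,"dy": -18,"dz": -24,"turn": -0.06},{"grip": 0.5,"dx": 39,"dy": -16,"dz": -25,"turn": -0.07},{"grip": 0.5,"dx": 40,"dy": -14,"dz": -24,"turn": -0.06},{"grip": 0.5,"dx": 40,"dy": -10,"dz": -24,"turn": -0.06},{"grip": 0.5,"dx": 41,"dy": -9,"dz": -24,"turn": -0.07},{"grip": 0.5,"dx": 35,"dy": -24,"dz": 0,"turn": -0.07},{"grip": 0.5,"dx": 38,"dy": -22,"dz": 0,"turn": -0.06},{"grip": 0.5,"dx": 38,"dy": -19,"dz": 0,"turn": -0.07},{"grip": 0.5,"dx": 39,"dy": -17,"dz": 0,"turn": -0.07},{"grip": 0.5,"dx": 41,"dy": -13,"dz": 0,"turn": -0.06},{"grip": 0.5,"dx": 42,"dy": -12,"dz": 0,"turn": -0.07},{"grip": 0.5,"dx": 42,"dy": -8,"dz": 0,"turn": -0.07},{"grip": 0.5,"dx": 42,"dy": -6,"dz": 0,"turn": -0.06},{"grip": 0.5,"dx": 43,"dy": -2,"dz": 0,"turn": -0.07},{"grip": 0.5,"dx": 41,"dy": -16,"dz": 6,"turn": -0.06},{"grip": 0.5,"dx": 42,"dy": -13,"dz": 6,"turn": -0.06},{"grip": 0.5,"dx": 43,"dy": -11,"dz": 6,"turn": -0.06},{"grip": 0.5,"dx": 43,"dy": -9,"dz": 6,"turn": -0.06},{"grip": 0.5,"dx": 44,"dy": -5,"dz": 6,"turn": -0.06}]}}

```text
clock: 2.4
tool_pos: [0.4703, 0.1219, 0.3297]
eef_rot: [0.73, 0.683, 0.0, 0.0]
contact_force: [1.1, 0.3, 0.3]
opening: 0.504
```

```bash
python3 - <<'E'
from h import *
st=get_state(); th=theta(st); print(st['tool_pos'],th,st['q'],st['eef_rot'])
plan(st['tool_pos'],th,[(.469,.272,.20,1.737,6,.5),(.469,.272,.20,1.737,2,.5)])
E
```

```text
[0.47028281 0.12188057 0.32969525] 1.503912369486704 [ 0.07875334  0.44060811 -0.64077982  1.83000272  0.31428539  0.97346822
 -0.76230954] [7.30353969e-01 6.83068773e-01 6.20790441e-05 3.57058291e-04]
8 [{"dx": 25, "dy": -2, "dz": 22, "turn": -0.04, "grip": 0.5}, {"dx": 25, "dy": -1, "dz": 21, "turn": -0.04, "grip": 0.5}, {"dx": 25, "dy": 0, "dz": 22, "turn": -0.04, "grip": 0.5}, {"dx": 25, "dy": 1, "dz": 21, "turn": -0.04, "grip": 0.5}, {"dx": 25, "dy": 3, "dz": 22, "turn": -0.03, "grip": 0.5}, {"dx": 25, "dy": 2, "dz": 22, "turn": -0.04, "grip": 0.5}, {"dx": 0, "dy": 0, "dz": 0, "turn": -0.0, "grip": 0.5}, {"dx": 0, "dy": 0, "dz": 0, "turn": -0.0, "grip": 0.5}]
end [0.4686 0.2722 0.1997] 1.734
```

Request:
{"fn": "send_rows", "kwargs": {"series": [{"dx": 25,"dy": -2,"dz": 22,"turn": -0.04,"grip": 0.5},{"dx": 25,"dy": -1,"dz": 21,"turn": -0.04,"grip": 0.5},{"dx": 25,"dy": 0,"dz": 22,"turn": -0.04,"grip": 0.5},{"dx": 25,"dy": 1,"dz": 21,"turn": -0.04,"grip": 0.5},{"dx": 25,"dy": 3,"dz": 22,"turn": -0.03,"grip": 0.5},{"dx": 25,"dy": 2,"dz": 22,"turn": -0.04,"grip": 0.5},{"dx": 0,"dy": 0,"dz": 0,"turn": 0,"grip": 0.5}]}}

```text
clock: 3.1
tool_pos: [0.4671, 0.274, 0.1976]
eef_rot: [0.646, 0.764, -0.001, -0.002]
contact_force: [-0.0, -0.5, -0.7]
opening: 0.499
```

```bash
cat >> h.py <<'E'
def sleeve(s):
    c=colr(s)['orange']; nn,l,stt,_=cv2.connectedComponentsWithStats(c.astype(np.uint8))
    for i in range(1,nn):
        if stt[i,4]<40: continue
        p=pts(s,l==i)
        if len(p)<20: continue
        md=np.median(p,0); k=np.linalg.norm(p-md,axis=1)<.03; p=p[k]
        l2=cv2.fitLine(p[:,:2].astype(np.float32),cv2.DIST_HUBER,0,.001,.001).ravel()
        print('orange',stt[i],np.round(md,4),np.round(p.min(0),4),np.round(p.max(0),4),'axis yaw',np.round(np.degrees(np.arctan2(l2[1],l2[0])),1))
E
python3 - <<'E'
from h import *
st=get_state(); th=theta(st); print(st['tool_pos'],th)
s=snapshot('wrist'); save(s,'w1.png'); sleeve(s)
for t in ['rack_grip','rack']:
  for r in regions_of(s,t)[:1]:
    p=pts(s,r['pixels']); print(t,r['score'],r['extent'],np.median(p,0),p.max(0))
E
```

```text
[0.46709283 0.27395074 0.19758443] 1.7375215144562541
orange [320 198   6  57  88] [0.4765 0.2745 0.0511] [0.4686 0.2521 0.0479] [0.4789 0.2951 0.0548] axis yaw -79.8
orange [279 448  10   9  50] [0.4773 0.0374 0.0507] [0.474  0.0321 0.0444] [0.4812 0.0393 0.0543] axis yaw -8.8
rack_grip 0.85 [305.5, 125.6, 445.8, 316.0] [0.47523226 0.28949914 0.05266311] [0.59549056 0.3639318  0.19835862]
rack 0.63 [309.5, 126.1, 485.5, 316.5] [0.5518536  0.28938501 0.0231195 ] [0.62105453 0.36404381 0.2027852 ]
```

View pics/w1.png

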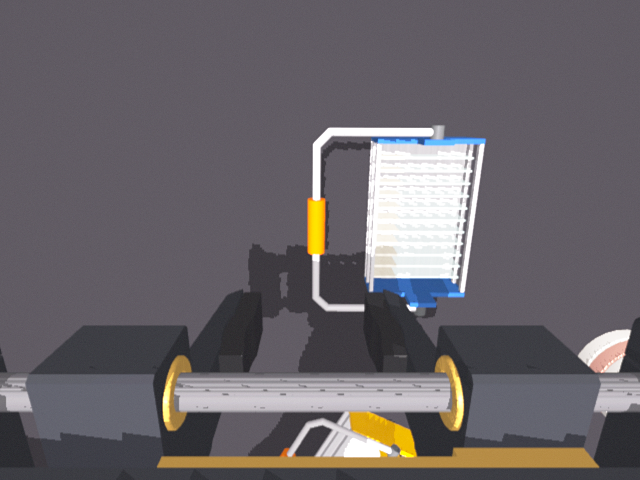

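Request:
{"fn": "send_rows", "kwargs": {"series": [{"dx": 0,"dy": 2,"dz": 30,"turn": 0,"grip": 0.47},{"dx": 0,"dy": 0,"dz": 35,"turn": 0,"grip": 0.47},{"dx": 0,"dy": 0,"dz": 35,"turn": 0,"grip": 0.47},{"dx": 0,"dy": 0,"dz": 30,"turn": 0,"grip": 0.47},{"dx": 0,"dy": 0,"dz": 20,"turn": 0,"grip": 0.47},{"dx": 0,"dy": 0,"dz": 10,"turn": 0,"grip": 0.47},{"dx": 0,"dy": 0,"dz": 0,"turn": 0,"grip": 0.47}]}}

```text
clock: 3.95
tool_pos: [0.4715, 0.2699, 0.0396]
eef_rot: [0.649, 0.761, -0.0, 0.0]
contact_force: [-0.1, -0.3, 0.2]
opening: 0.469
```

```bash
python3 - <<'E'
from h import *
st=get_state(); print(st['tool_pos'],theta(st),st['contact_force'])
for n in ['scene','wrist']:
    s=snapshot(n); save(s,n+'2.png')
    if n=='scene': im=s['img'][150:290,340:500,::-1]; cv2.imwrite('pics/scene2c.png',cv2.resize(im,None,fx=4,fy=4,interpolation=cv2.INTER_CUBIC))
E
```

```text
[0.47153687 0.26993359 0.03959392] 1.7303580413466497 [-0.1255203  -0.26540465  0.15212334]
```

View pics/scene2c.png

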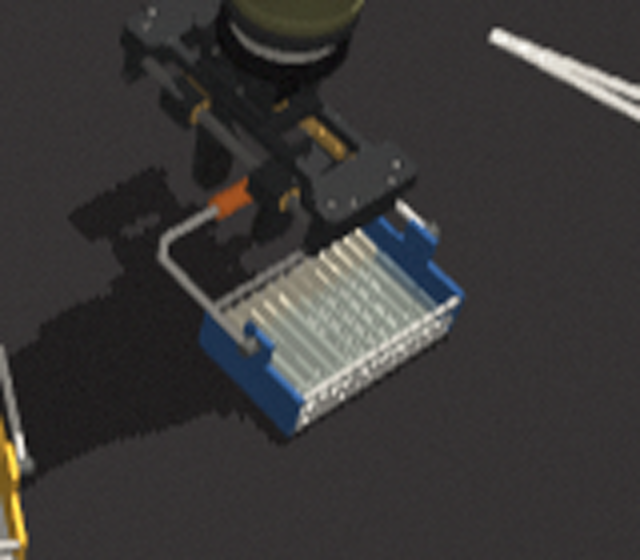

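View pics/wrist2.png

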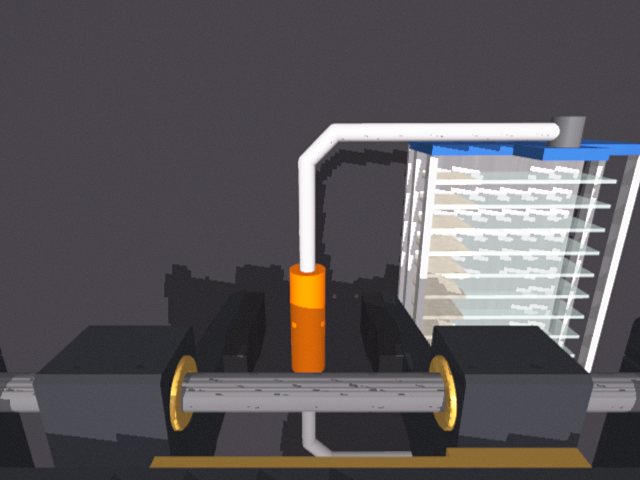

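Request:
{"fn": "send_rows", "kwargs": {"series": [{"dx": 3,"dy": 0,"dz": 5,"turn": 0,"grip": 0.47},{"dx": 0,"dy": 0,"dz": 3,"turn": 0,"grip": 0.47},{"dx": 0,"dy": 0,"dz": 0,"turn": 0,"grip": 0.2},{"dx": 0,"dy": 0,"dz": 0,"turn": 0,"grip": 0.1},{"dx": 0,"dy": 0,"dz": 0,"turn": 0,"grip": 0.05},{"dx": 0,"dy": 0,"dz": 0,"turn": 0,"grip": 0.05},{"dx": 0,"dy": 0,"dz": 0,"turn": 0,"grip": 0.05}], "force": 25}}

```text
clock: 4.75
tool_pos: [0.4704, 0.2739, 0.0318]
eef_rot: [0.648, 0.762, -0.0, -0.0]
contact_force: [-0.8, -0.9, 1.1]
opening: 0.142
```

```bash
python3 - <<'E'
from h import *
st=get_state(); th=theta(st); p=st['tool_pos'];print(p,th,st['contact_force'],st['opening'])
psi=th-np.pi/2
def at(a): return (p[0]+.09*(1-np.cos(a))*np.cos(psi),p[1]+.09*(1-np.cos(a))*np.sin(psi),p[2]+.09*np.sin(a))
plan(p,th,[at(np.radians(a))+(th,1,.05) for a in np.linspace(6,90,16)]+[at(np.pi/2)+(th,2,.05)])
E
```

```text
[0.47035926 0.27385786 0.03176931] 1.7319295204499268 [-0.82434173 -0.88512172  1.0501056 ] 0.1421602740646935
18 [{"dx": 0, "dy": 0, "dz": -9, "turn": -0.0, "grip": 0.05}, {"dx": 0, "dy": 2, "dz": -9, "turn": -0.0, "grip": 0.05}, {"dx": 0, "dy": 2, "dz": -9, "turn": -0.0, "grip": 0.05}, {"dx": 0, "dy": 3, "dz": -8, "turn": -0.0, "grip": 0.05}, {"dx": 0, "dy": 4, "dz": -8, "turn": -0.0, "grip": 0.05}, {"dx": 0, "dy": 4, "dz": -7, "turn": -0.0, "grip": 0.05}, {"dx": 0, "dy": 6, "dz": -7, "turn": -0.0, "grip": 0.05}, {"dx": 0, "dy": 6, "dz": -7, "turn": -0.0, "grip": 0.05}, {"dx": 0, "dy": 6, "dz": -6, "turn": -0.0, "grip": 0.05}, {"dx": 0, "dy": 7, "dz": -5, "turn": -0.0, "grip": 0.05}, {"dx": 0, "dy": 8, "dz": -4, "turn": -0.0, "grip": 0.05}, {"dx": 0, "dy": 8, "dz": -4, "turn": -0.0, "grip": 0.05}, {"dx": 0, "dy": 8, "dz": -3, "turn": -0.0, "grip": 0.05}, {"dx": 0, "dy": 9, "dz": -2, "turn": -0.0, "grip": 0.05}, {"dx": 0, "dy": 8, "dz": -2, "turn": -0.0, "grip": 0.05}, {"dx": 0, "dy": 9, "dz": 0, "turn": -0.0, "grip": 0.05}, {"dx": 0, "dy": 0, "dz": 0, "turn": -0.0, "grip": 0.05}, {"dx": 0, "dy": 0, "dz": 0, "turn": -0.0, "grip": 0.05}]
end [0.5592 0.2883 0.1218] 1.732
```

Request:
{"fn": "send_rows", "kwargs": {"series": [{"dx": 0,"dy": 0,"dz": -9,"turn": 0,"grip": 0.05},{"dx": 0,"dy": 2,"dz": -9,"turn": 0,"grip": 0.05},{"dx": 0,"dy": 2,"dz": -9,"turn": 0,"grip": 0.05},{"dx": 0,"dy": 3,"dz": -8,"turn": 0,"grip": 0.05},{"dx": 0,"dy": 4,"dz": -8,"turn": 0,"grip": 0.05},{"dx": 0,"dy": 4,"dz": -7,"turn": 0,"grip": 0.05},{"dx": 0,"dy": 6,"dz": -7,"turn": 0,"grip": 0.05},{"dx": 0,"dy": 6,"dz": -7,"turn": 0,"grip": 0.05},{"dx": 0,"dy": 6,"dz": -6,"turn": 0,"grip": 0.05},{"dx": 0,"dy": 7,"dz": -5,"turn": 0,"grip": 0.05},{"dx": 0,"dy": 8,"dz": -4,"turn": 0,"grip": 0.05},{"dx": 0,"dy": 8,"dz": -4,"turn": 0,"grip": 0.05},{"dx": 0,"dy": 8,"dz": -3,"turn": 0,"grip": 0.05},{"dx": 0,"dy": 9,"dz": -2,"turn": 0,"grip": 0.05},{"dx": 0,"dy": 8,"dz": -2,"turn": 0,"grip": 0.05},{"dx": 0,"dy": 9,"dz": 0,"turn": 0,"grip": 0.05},{"dx": 0,"dy": 0,"dz": 0,"turn": 0,"grip": 0.05},{"dx": 0,"dy": 0,"dz": 0,"turn": 0,"grip": 0.05},{"dx": 0,"dy": 0,"dz": 0,"turn": 0,"grip": 0.05}]}}

```text
clock: 6.65
tool_pos: [0.5595, 0.2884, 0.1218]
eef_rot: [0.648, 0.762, 0.0, 0.0]
contact_force: [0.7, -0.3, 3.4]
opening: 0.149
```

```bash
python3 - <<'E'
from h import *
st=get_state(); print(st['tool_pos'],theta(st),st['contact_force'],st['opening'])
for n in ['scene','wrist']:
    s=snapshot(n); save(s,n+'3.png')
    if n=='scene': im=s['img'][130:270,350:510,::-1]; cv2.imwrite('pics/scene3c.png',cv2.resize(im,None,fx=4,fy=4,interpolation=cv2.INTER_CUBIC))
E
```

```text
[0.55952353 0.28842244 0.12182159] 1.7319125311538401 [ 0.67550716 -0.34937468  3.44029581] 0.1494703503118946
```

View pics/scene3c.png

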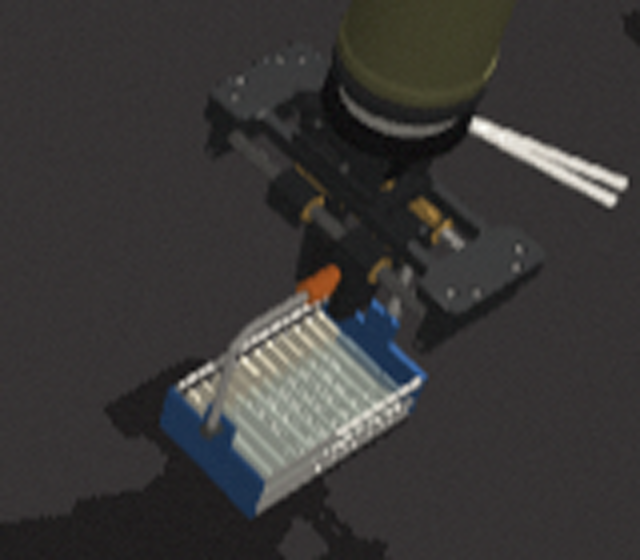

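View pics/wrist3.png

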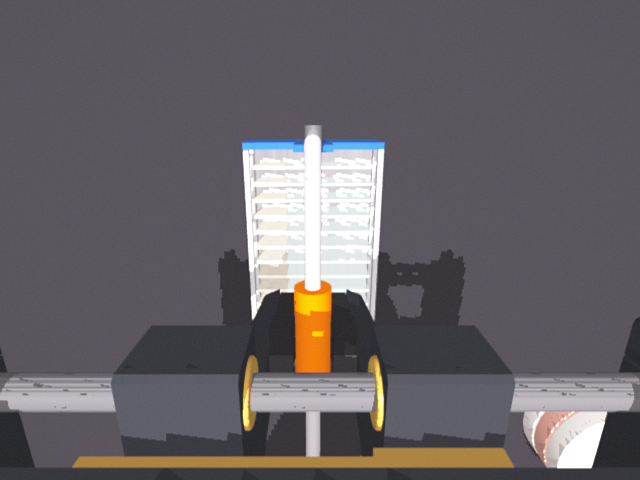

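Request:
{"fn": "send_rows", "kwargs": {"series": [{"dx": 0,"dy": 0,"dz": -3,"turn": 0,"grip": 0.05},{"dx": 0,"dy": 0,"dz": -5,"turn": 0,"grip": 0.05},{"dx": 0,"dy": 0,"dz": -8,"turn": 0,"grip": 0.05},{"dx": 0,"dy": 0,"dz": -14,"turn": 0,"grip": 0.05},{"dx": 0,"dy": 0,"dz": -15,"turn": 0,"grip": 0.05},{"dx": 0,"dy": 0,"dz": -15,"turn": 0,"grip": 0.05},{"dx": 0,"dy": 0,"dz": -15,"turn": 0,"grip": 0.05},{"dx": 0,"dy": 0,"dz": -15,"turn": 0,"grip": 0.05},{"dx": 0,"dy": 0,"dz": -15,"turn": 0,"grip": 0.05},{"dx": 0,"dy": 0,"dz": -10,"turn": 0,"grip": 0.05},{"dx": 0,"dy": 0,"dz": -5,"turn": 0,"grip": 0.05},{"dx": 0,"dy": 0,"dz": 0,"turn": 0,"grip": 0.05},{"dx": 0,"dy": 0,"dz": 0,"turn": 0,"grip": 0.05}], "force": 35}}

```text
clock: 8.05
tool_pos: [0.5592, 0.2881, 0.2411]
eef_rot: [0.648, 0.762, -0.001, -0.0]
contact_force: [-0.3, 0.7, -4.3]
opening: 0.137
```

```bash
python3 - <<'E'
from h import *
st=get_state(); th=theta(st); p=st['tool_pos']; print(p,th,st['contact_force'],st['opening'])
s=snapshot('scene'); save(s,'scene4.png'); im=s['img'][100:260,340:520,::-1]; cv2.imwrite('pics/scene4c.png',cv2.resize(im,None,fx=3.7,fy=3.7,interpolation=cv2.INTER_CUBIC))
# stand yaw fit
for n in ['scene0','top0']:
    s=load(n); P=pts(s,np.ones((480,640),bool))
    m=(P[:,2]>.186)&(P[:,2]<.22)&(P[:,1]<-.2)&(P[:,0]>.48)&(P[:,0]<.61)&(P[:,1]>-.36); q=P[m]
    c=q[:,1]+.135*(q[:,0]-.55)
    for k in (c>-.276,c<=-.276):
        l=cv2.fitLine(q[k][:,:2].astype(np.float32),cv2.DIST_HUBER,0,.001,.001).ravel()
        a=np.arctan2(l[1],l[0]); 
        u=q[k][:,:2]@[np.cos(.135),-np.sin(.135)]; z=q[k][:,2]
        b=[(round(float(x),3),round(float(np.median(z[abs(u-x)<.002])),4)) for x in np.arange(.56,.61,.004) if (abs(u-x)<.002).sum()>2]
        print(n,np.degrees(a),l[2:],'umin',u.min(),b)
E
```

```text
[0.55918767 0.28806142 0.24111312] 1.7319108692888967 [-0.30940512  0.69488997 -4.29718958] 0.13722229005046072
scene0 -7.903606 [ 0.56204253 -0.2354792 ] umin 0.5443929794826121 [(0.56, 0.1997), (0.564, 0.1988), (0.568, 0.1966), (0.572, 0.1952), (0.576, 0.1927), (0.58, 0.1904), (0.584, 0.1934), (0.588, 0.1952), (0.592, 0.1977), (0.596, 0.1986), (0.6, 0.2005), (0.604, 0.1993), (0.608, 0.2004)]
scene0 -7.8392406 [ 0.55792356 -0.31934753] umin 0.5443079180008669 [(0.56, 0.1995), (0.564, 0.1982), (0.568, 0.195), (0.572, 0.1944), (0.576, 0.1925), (0.58, 0.1925), (0.584, 0.1941), (0.588, 0.1954), (0.592, 0.1962), (0.596, 0.1986), (0.6, 0.2), (0.604, 0.2002), (0.608, 0.2005)]
top0 -8.198012 [ 0.5648063  -0.23548158] umin 0.5411163517229177 [(0.56, 0.1982), (0.564, 0.1964), (0.568, 0.1944), (0.572, 0.1916), (0.576, 0.1905), (0.58, 0.1916), (0.584, 0.1937), (0.588, 0.1948), (0.592, 0.1978), (0.596, 0.1994), (0.6, 0.1988), (0.604, 0.1998), (0.608, 0.199)]
top0 -7.9384203 [ 0.56302905 -0.31972072] umin 0.5411040089588905 [(0.56, 0.197), (0.564, 0.1951), (0.568, 0.194), (0.572, 0.1922), (0.576, 0.1913), (0.58, 0.1929), (0.584, 0.1943), (0.588, 0.1962), (0.592, 0.1977), (0.596, 0.1988), (0.6, 0.1989), (0.604, 0.1993), (0.608, 0.1986)]
```

View pics/scene4c.png

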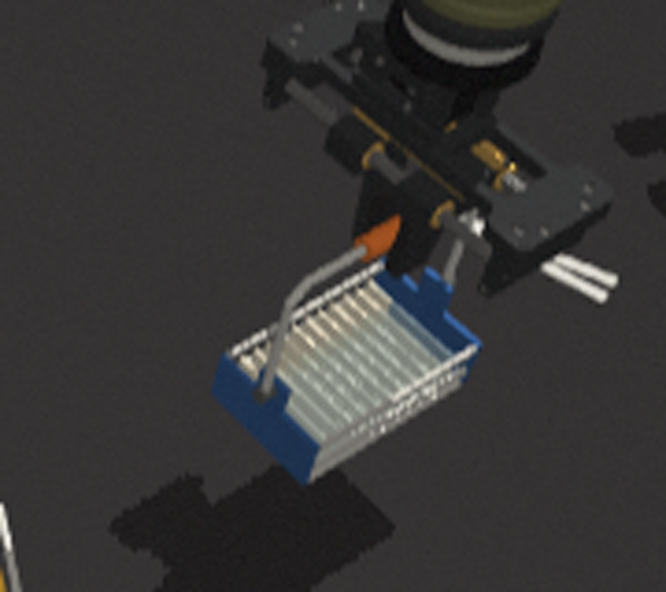

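```bash
cat >> h.py <<'E'
def smooth(p,th,way,n,grip=.05,ramp=8):
    """way: list of (x,y,z,theta); trapezoid profile along it"""
    W=np.array([[*p,th]]+[list(w) for w in way],float)
    L=np.r_[0,np.cumsum(np.linalg.norm(np.diff(W[:,:3],axis=0),axis=1))]
    v=np.minimum(np.minimum(np.arange(1,n+1),ramp),np.arange(n,0,-1)).astype(float); s=np.cumsum(v)/v.sum()*L[-1]
    plan(p,th,[tuple(np.interp(x,L,W[:,i]) for i in range(4))+(1,grip) for x in s])
E
python3 - <<'E'
from h import *
st=get_state()
smooth(st['tool_pos'],theta(st),[(.46,.05,.241,1.6),(.435,-.26,.235,1.431)],38)
E
```

```text
38 [{"dx": -2, "dy": -1, "dz": 0, "turn": 0, "grip": 0.05}, {"dx": -4, "dy": -3, "dz": 0, "turn": 0, "grip": 0.05}, {"dx": -6, "dy": -3, "dz": 0, "turn": 01, "grip": 0.05}, {"dx": -8, "dy": -5, "dz": 0, "turn": 0, "grip": 0.05}, {"dx": -9, "dy": -6, "dz": 0, "turn": 01, "grip": 0.05}, {"dx": -12, "dy": -7, "dz": 0, "turn": 0, "grip": 0.05}, {"dx": -14, "dy": -8, "dz": 0, "turn": 01, "grip": 0.05}, {"dx": -16, "dy": -9, "dz": 0, "turn": 01, "grip": 0.05}, {"dx": -16, "dy": -9, "dz": 0, "turn": 01, "grip": 0.05}, {"dx": -16, "dy": -9, "dz": 0, "turn": 01, "grip": 0.05}, {"dx": -16, "dy": -9, "dz": 0, "turn": 01, "grip": 0.05}, {"dx": -16, "dy": -9, "dz": 0, "turn": 01, "grip": 0.05}, {"dx": -17, "dy": -8, "dz": 0, "turn": 01, "grip": 0.05}, {"dx": -16, "dy": -8, "dz": 0, "turn": 01, "grip": 0.05}, {"dx": -16, "dy": -8, "dz": 0, "turn": 01, "grip": 0.05}, {"dx": -17, "dy": -8, "dz": 0, "turn": 01, "grip": 0.05}, {"dx": -17, "dy": -8, "dz": 0, "turn": 01, "grip": 0.05}, {"dx": -17, "dy": -5, "dz": 0, "turn": 01, "grip": 0.05}, {"dx": -18, "dy": -2, "dz": 0, "turn": 01, "grip": 0.05}, {"d
[... 417 characters left out ...]
": 0, "dz": 0, "turn": 01, "grip": 0.05}, {"dx": -18, "dy": 0, "dz": 1, "turn": 01, "grip": 0.05}, {"dx": -19, "dy": 0, "dz": 0, "turn": 01, "grip": 0.05}, {"dx": -18, "dy": 0, "dz": 0, "turn": 01, "grip": 0.05}, {"dx": -18, "dy": 0, "dz": 1, "turn": 01, "grip": 0.05}, {"dx": -16, "dy": 0, "dz": 0, "turn": 0, "grip": 0.05}, {"dx": -14, "dy": 1, "dz": 0, "turn": 01, "grip": 0.05}, {"dx": -11, "dy": 0, "dz": 0, "turn": 01, "grip": 0.05}, {"dx": -10, "dy": 1, "dz": 1, "turn": 0, "grip": 0.05}, {"dx": -7, "dy": 0, "dz": 0, "turn": 01, "grip": 0.05}, {"dx": -4, "dy": 0, "dz": 0, "turn": -0.0, "grip": 0.05}, {"dx": -2, "dy": 0, "dz": 0, "turn": 0, "grip": 0.05}]
end [ 0.4346 -0.2596  0.2349] 1.432
```

Request:
{"fn": "send_rows", "kwargs": {"series": [{"dx": -2,"dy": -1,"dz": 0,"turn": 0,"grip": 0.05},{"dx": -4,"dy": -3,"dz": 0,"turn": 0,"grip": 0.05},{"dx": -6,"dy": -3,"dz": 0,"turn": 0.01,"grip": 0.05},{"dx": -8,"dy": -5,"dz": 0,"turn": 0,"grip": 0.05},{"dx": -9,"dy": -6,"dz": 0,"turn": 0.01,"grip": 0.05},{"dx": -12,"dy": -7,"dz": 0,"turn": 0,"grip": 0.05},{"dx": -14,"dy": -8,"dz": 0,"turn": 0.01,"grip": 0.05},{"dx": -16,"dy": -9,"dz": 0,"turn": 0.01,"grip": 0.05},{"dx": -16,"dy": -9,"dz": 0,"turn": 0.01,"grip": 0.05},{"dx": -16,"dy": -9,"dz": 0,"turn": 0.01,"grip": 0.05},{"dx": -16,"dy": -9,"dz": 0,"turn": 0.01,"grip": 0.05},{"dx": -16,"dy": -9,"dz": 0,"turn": 0.01,"grip": 0.05},{"dx": -17,"dy": -8,"dz": 0,"turn": 0.01,"grip": 0.05},{"dx": -16,"dy": -8,"dz": 0,"turn": 0.01,"grip": 0.05},{"dx": -16,"dy": -8,"dz": 0,"turn": 0.01,"grip": 0.05},{"dx": -17,"dy": -8,"dz": 0,"turn": 0.01,"grip": 0.05},{"dx": -17,"dy": -8,"dz": 0,"turn": 0.01,"grip": 0.05},{"dx": -17,"dy": -5,"dz": 0,"turn": 0.01,"grip": 0.05},{"dx": -18,"dy": -2,"dz": 0,"turn": 0.01,"grip": 0.05},{"dx": -19,"dy": -2,"dz": 1,"turn": 0.01,"grip": 0.05}]}}

```text
clock: 10.1
tool_pos: [0.4558, 0.004, 0.2412]
eef_rot: [0.707, 0.707, 0.0, 0.0]
contact_force: [0.4, 0.1, -3.9]
opening: 0.141
```

Request:
{"fn": "send_rows", "kwargs": {"series": [{"dx": -18,"dy": -1,"dz": 0,"turn": 0.01,"grip": 0.05},{"dx": -18,"dy": -1,"dz": 0,"turn": 0.01,"grip": 0.05},{"dx": -18,"dy": -2,"dz": 1,"turn": 0.01,"grip": 0.05},{"dx": -19,"dy": 0,"dz": 0,"turn": 0.01,"grip": 0.05},{"dx": -18,"dy": -1,"dz": 1,"turn": 0.01,"grip": 0.05},{"dx": -18,"dy": -1,"dz": 0,"turn": 0.01,"grip": 0.05},{"dx": -19,"dy": 0,"dz": 0,"turn": 0.01,"grip": 0.05},{"dx": -18,"dy": 0,"dz": 1,"turn": 0.01,"grip": 0.05},{"dx": -19,"dy": 0,"dz": 0,"turn": 0.01,"grip": 0.05},{"dx": -18,"dy": 0,"dz": 0,"turn": 0.01,"grip": 0.05},{"dx": -18,"dy": 0,"dz": 1,"turn": 0.01,"grip": 0.05},{"dx": -16,"dy": 0,"dz": 0,"turn": 0,"grip": 0.05},{"dx": -14,"dy": 1,"dz": 0,"turn": 0.01,"grip": 0.05},{"dx": -11,"dy": 0,"dz": 0,"turn": 0.01,"grip": 0.05},{"dx": -10,"dy": 1,"dz": 1,"turn": 0,"grip": 0.05},{"dx": -7,"dy": 0,"dz": 0,"turn": 0.01,"grip": 0.05},{"dx": -4,"dy": 0,"dz": 0,"turn": 0,"grip": 0.05},{"dx": -2,"dy": 0,"dz": 0,"turn": 0,"grip": 0.05},{"dx": 0,"dy": 0,"dz": 0,"turn": 0,"grip": 0.05},{"dx": 0,"dy": 0,"dz": 0,"turn": 0,"grip": 0.05}]}}

```text
clock: 12.1
tool_pos: [0.4351, -0.2586, 0.2358]
eef_rot: [0.754, 0.657, 0.0, -0.0]
contact_force: [-0.2, 0.5, -4.4]
opening: 0.141
```

```bash
python3 - <<'E'
from h import *
st=get_state(); th=theta(st); p=st['tool_pos']; print(p,th,st['contact_force'],st['opening'],st['clock'])
for n in ['scene','top']:
    s=snapshot(n); save(s,n+'5.png'); np.savez('/tmp/%s5.npz'%n,**s); sleeve(s)
    im=s['img'][190:400,110:330,::-1] if n=='scene' else s['img'][120:340,350:600,::-1]; cv2.imwrite('pics/%s5c.png'%n,cv2.resize(im,None,fx=2.7,fy=2.7,interpolation=cv2.INTER_CUBIC))
E
```

```text
[ 0.43505473 -0.25858274  0.23575703] 1.4326583008871605 [-0.24691798  0.50966844 -4.41222337] 0.1409587773897713 12.1
orange [299 233  19   8 107] [0.4775 0.0166 0.0547] [ 0.4646 -0.0064  0.0491] [0.491  0.0361 0.0597] axis yaw 72.5
orange [  17  330   84   85 3360] [ 0.5386 -0.5873  0.004 ] [ 0.5089 -0.6164 -0.0028] [ 0.5673 -0.5577  0.0087] axis yaw -64.7
orange [  3 367   8  51  70] [ 0.5531 -0.6622  0.0593] [ 0.5256 -0.6642  0.0548] [ 0.5825 -0.6607  0.0627] axis yaw 0.5
orange [322 380   9  14  56] [ 0.8197 -0.1122  0.0841] [ 0.8041 -0.1233  0.0744] [ 0.827  -0.104   0.0959] axis yaw -48.1
orange [372  99  15  15 138] [ 0.7957 -0.1158  0.085 ] [ 0.7857 -0.1291  0.0756] [ 0.8113 -0.1039  0.097 ] axis yaw 46.3
orange [290 271  25  15 188] [0.4739 0.0149 0.0547] [ 0.4619 -0.0068  0.0476] [0.4868 0.0366 0.0609] axis yaw 71.9
```

View pics/scene5c.png

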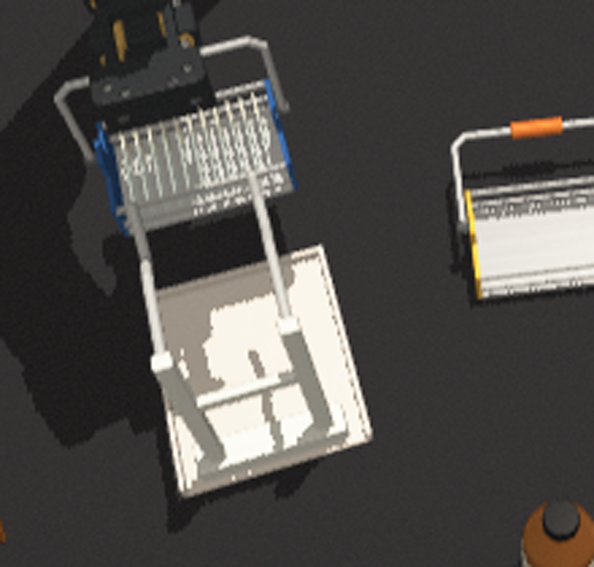

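View pics/top5c.png

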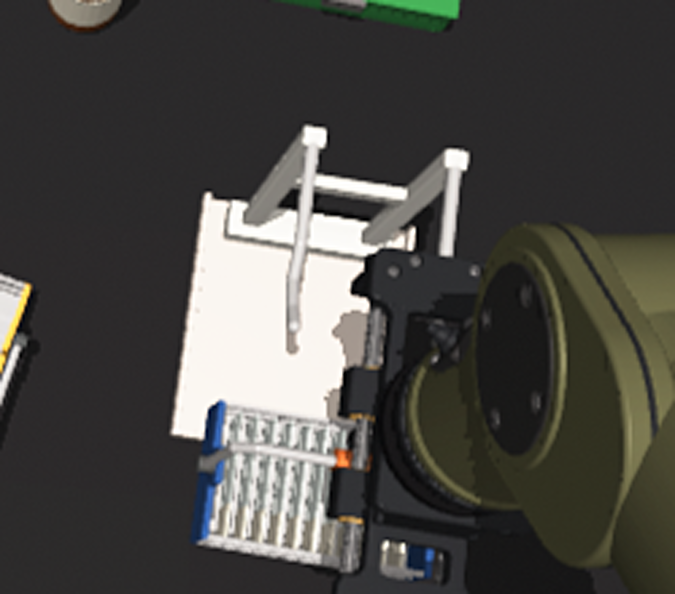

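```bash
python3 - <<'E'
from h import *
st=get_state();p=st['tool_pos']
a=-.139; e=np.array([np.cos(a),np.sin(a)]); f=np.array([-np.sin(a),np.cos(a)])
print('tcp uv',p[:2]@e,p[:2]@f,'seat',np.array([.546,-.2755])@e,np.array([.546,-.2755])@f)
for n in ['scene5','top5']:
    s=load(n); P=pts(s,np.ones((480,640),bool)); g=s['img'].reshape(-1,3)[(s['depth']>0).ravel()].astype(int)
    U=P[:,:2]@e; V=P[:,:2]@f; u0=p[:2]@e; v0=p[:2]@f
    m=(abs(U-u0)<.02)&(abs(V-v0)>.04)&(abs(V-v0)<.085)&(P[:,2]>.17)&(P[:,2]<.28)&(g.mean(1)>90)
    for sg in(1,-1):
        k=m&((V-v0)*sg>0)
        if k.sum()>5:
            print(n,sg,k.sum(),'U-u0',np.round(np.percentile(U[k]-u0,[5,50,95]),4),'V ext',np.round(np.percentile((V[k]-v0)*sg,[50,95,99]),4),'zmax',np.round(np.percentile(P[k][:,2],[90,98]),4))
    b=colr(s)['blue']; Q=pts(s,b); k=(np.linalg.norm(Q[:,:2]-p[:2],axis=1)<.12)&(Q[:,2]>.05); Q=Q[k]
    if len(Q): print('blue z',np.percentile(Q[:,2],[1,99]),'V',np.percentile(Q[:,:2]@f-v0,[1,50,99]),'U',np.percentile(Q[:,:2]@e-u0,[1,50,99]), cv2.minAreaRect((Q[:,:2]*1000).astype(np.float32)))
E
```

```text
tcp uv 0.4667117560100066 -0.19583029680976746 seat 0.5789051585319883 -0.19719297001935301
scene5 1 125 U-u0 [-0.0015  0.0021  0.0039] V ext [0.07   0.0742 0.075 ] zmax [0.2574 0.2593]
scene5 -1 106 U-u0 [-0.0022  0.0022  0.0042] V ext [0.0722 0.0754 0.0762] zmax [0.2556 0.2571]
blue z [0.11943353 0.17461573] V [-0.0677639  -0.06429657  0.06790617] U [-0.03901389  0.00765114  0.04371403] ((436.6413879394531, -259.18365478515625), (136.66188049316406, 85.10124969482422), 82.11896514892578)
top5 1 167 U-u0 [-0.0076 -0.0031  0.0004] V ext [0.0647 0.0743 0.0748] zmax [0.257  0.2579]
blue z [0.1149126  0.18849936] V [-0.06816558  0.06659844  0.06751021] U [-0.04351695 -0.01586794  0.03828894] ((428.7026672363281, -257.7804870605469), (142.46380615234375, 82.87144470214844), 78.48553466796875)
```

Request:
{"fn": "send_rows", "kwargs": {"series": [{"dx": 0,"dy": 0,"dz": 5,"turn": 0,"grip": 0.05},{"dx": 0,"dy": 0,"dz": 8,"turn": 0,"grip": 0.05},{"dx": 0,"dy": 0,"dz": 6,"turn": 0,"grip": 0.05},{"dx": -1,"dy": 3,"dz": 0,"turn": 0,"grip": 0.05},{"dx": 0,"dy": 6,"dz": 0,"turn": 0,"grip": 0.05},{"dx": 0,"dy": 9,"dz": 0,"turn": 0,"grip": 0.05},{"dx": 0,"dy": 12,"dz": 0,"turn": 0,"grip": 0.05},{"dx": 0,"dy": 13,"dz": 0,"turn": 0,"grip": 0.05},{"dx": 0,"dy": 13,"dz": 0,"turn": 0,"grip": 0.05},{"dx": 0,"dy": 13,"dz": 0,"turn": 0,"grip": 0.05},{"dx": 0,"dy": 12,"dz": 0,"turn": 0,"grip": 0.05},{"dx": 0,"dy": 11,"dz": 0,"turn": 0,"grip": 0.05},{"dx": 0,"dy": 9,"dz": 0,"turn": 0,"grip": 0.05},{"dx": 0,"dy": 6,"dz": 0,"turn": 0,"grip": 0.05},{"dx": 0,"dy": 4,"dz": 0,"turn": 0,"grip": 0.05},{"dx": 0,"dy": 1,"dz": 0,"turn": 0,"grip": 0.05},{"dx": 0,"dy": 0,"dz": 0,"turn": 0,"grip": 0.05},{"dx": 0,"dy": 0,"dz": 0,"turn": 0,"grip": 0.05}]}}

```text
clock: 14.0
tool_pos: [0.5452, -0.2757, 0.2167]
eef_rot: [0.755, 0.656, -0.0, -0.0]
contact_force: [0.5, 0.7, -4.0]
opening: 0.142
```

```bash
python3 - <<'E'
from h import *
st=get_state(); p=st['tool_pos']; print(p,theta(st),st['contact_force'])
a=-.139; e=np.array([np.cos(a),np.sin(a)]); f=np.array([-np.sin(a),np.cos(a)])
print('uv',p[:2]@e,p[:2]@f)
for n in ['scene','wrist']:
    s=snapshot(n); save(s,n+'6.png')
    if n=='scene': im=s['img'][190:400,110:330,::-1]; cv2.imwrite('pics/%s6c.png'%n,cv2.resize(im,None,fx=2.7,fy=2.7,interpolation=cv2.INTER_CUBIC))
E
```

```text
[ 0.54521677 -0.27570721  0.21669691] 1.4316822101793218 [ 0.4962446   0.65569031 -4.03888901]
uv 0.5781581966360245 -0.1975066982841366
```

View pics/scene6c.png

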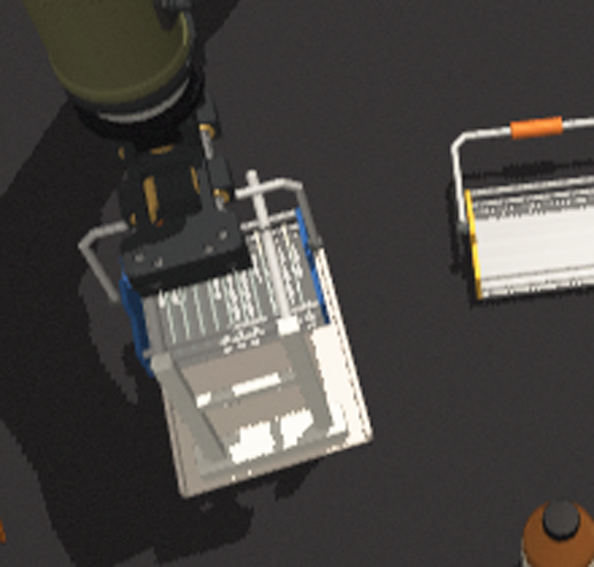

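View pics/wrist6.png

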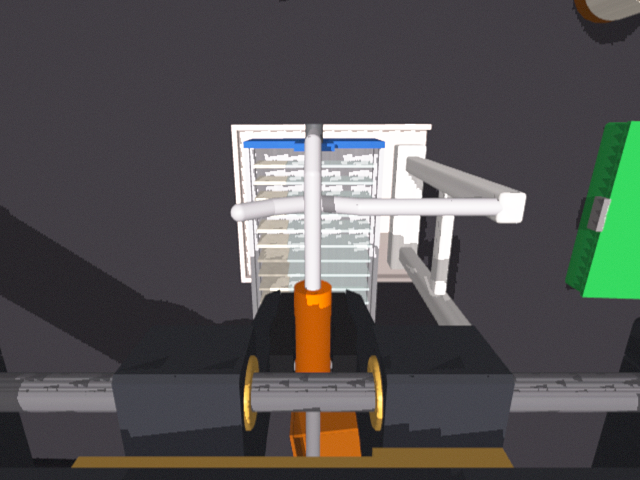

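Request:
{"fn": "send_rows", "kwargs": {"series": [{"dx": 0,"dy": 0,"dz": 6,"turn": 0,"grip": 0.05},{"dx": 0,"dy": 0,"dz": 8,"turn": 0,"grip": 0.05},{"dx": 0,"dy": 0,"dz": 8,"turn": 0,"grip": 0.05},{"dx": 0,"dy": 0,"dz": 7,"turn": 0,"grip": 0.05},{"dx": 0,"dy": 0,"dz": 4,"turn": 0,"grip": 0.05},{"dx": 0,"dy": 0,"dz": 2,"turn": 0,"grip": 0.05},{"dx": 0,"dy": 0,"dz": 1,"turn": 0,"grip": 0.05},{"dx": 0,"dy": 0,"dz": 0,"turn": 0,"grip": 0.05}]}}

```text
clock: 14.9
tool_pos: [0.5458, -0.2757, 0.1808]
eef_rot: [0.754, 0.656, 0.0, 0.0]
contact_force: [0.3, -0.9, -5.0]
opening: 0.143
```

Request:
{"fn": "send_rows", "kwargs": {"series": [{"dx": 0,"dy": 0,"dz": 1,"turn": 0,"grip": 0.05},{"dx": 0,"dy": 0,"dz": 1,"turn": 0,"grip": 0.05},{"dx": 0,"dy": 0,"dz": 1,"turn": 0,"grip": 0.05},{"dx": 0,"dy": 0,"dz": 0,"turn": 0,"grip": 0.05}]}}

```text
clock: 15.3
tool_pos: [0.5458, -0.2757, 0.1778]
eef_rot: [0.755, 0.656, 0.0, 0.0]
contact_force: [0.5, -0.2, -2.6]
opening: 0.138
```

Contact is starting (−4.5 → −2.6 N). One more mm at a time.

Request:
{"fn": "send_rows", "kwargs": {"series": [{"dx": 0,"dy": 0,"dz": 1,"turn": 0,"grip": 0.05},{"dx": 0,"dy": 0,"dz": 0,"turn": 0,"grip": 0.05},{"dx": 0,"dy": 0,"dz": 0,"turn": 0,"grip": 0.05}]}}

```text
clock: 15.6
tool_pos: [0.5464, -0.2758, 0.1773]
eef_rot: [0.755, 0.656, 0.0, 0.001]
contact_force: [0.1, 0.7, -0.5]
opening: 0.142
```

```bash
python3 - <<'E'
from h import *
st=get_state(); print(st['tool_pos'],st['contact_force'],st['moment'])
s=snapshot('wrist'); save(s,'wrist7.png')
s=snapshot('scene'); save(s,'scene7.png'); im=s['img'][190:400,110:330,::-1]; cv2.imwrite('pics/scene7c.png',cv2.resize(im,None,fx=2.7,fy=2.7,interpolation=cv2.INTER_CUBIC))
E
```

```text
[ 0.5463622  -0.2757701   0.17728151] [ 0.1182371   0.70802172 -0.53256301] [-0.10922287 -0.18889139  0.05827888]
```

View pics/wrist7.png

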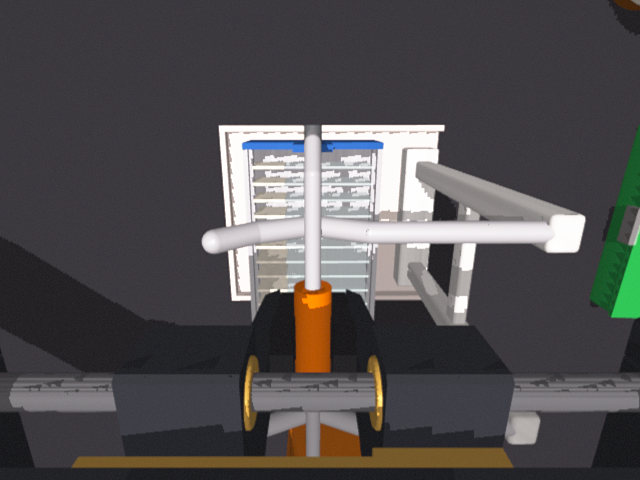

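View pics/scene7c.png

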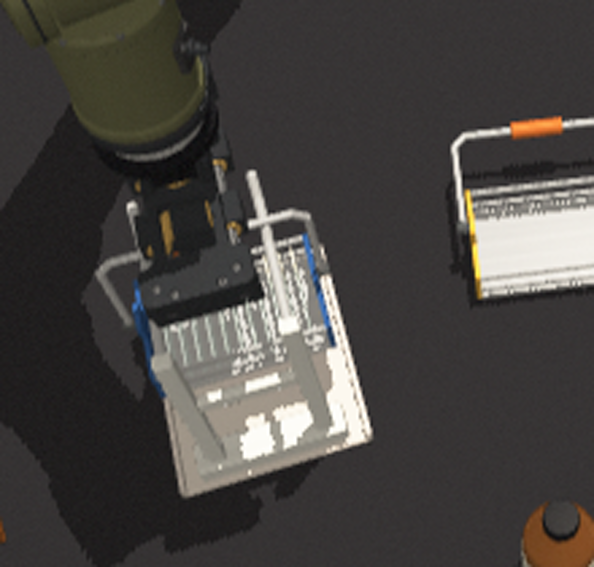

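Request:
{"fn": "send_rows", "kwargs": {"series": [{"dx": 0,"dy": 0,"dz": 1,"turn": 0,"grip": 0.12},{"dx": 0,"dy": 0,"dz": 0,"turn": 0,"grip": 0.15},{"dx": 0,"dy": 0,"dz": 0,"turn": 0,"grip": 0.2},{"dx": 0,"dy": 0,"dz": 0,"turn": 0,"grip": 0.3},{"dx": 0,"dy": 0,"dz": 0,"turn": 0,"grip": 0.45},{"dx": 0,"dy": 0,"dz": 0,"turn": 0,"grip": 0.45}], "force": 10}}

```text
clock: 16.3
tool_pos: [0.5454, -0.2756, 0.1754]
eef_rot: [0.755, 0.656, -0.0, -0.0]
contact_force: [-0.5, 0.7, 0.1]
opening: 0.443
```

```bash
python3 - <<'E'
from h import *
st=get_state(); print(st['tool_pos'],st['contact_force'],st['opening'])
s=snapshot('wrist'); save(s,'wrist8.png')
E
```

```text
[ 0.54543464 -0.27559808  0.17544314] [-0.4544406   0.7134646   0.10222832] 0.44305737019854435
```

View pics/wrist8.png

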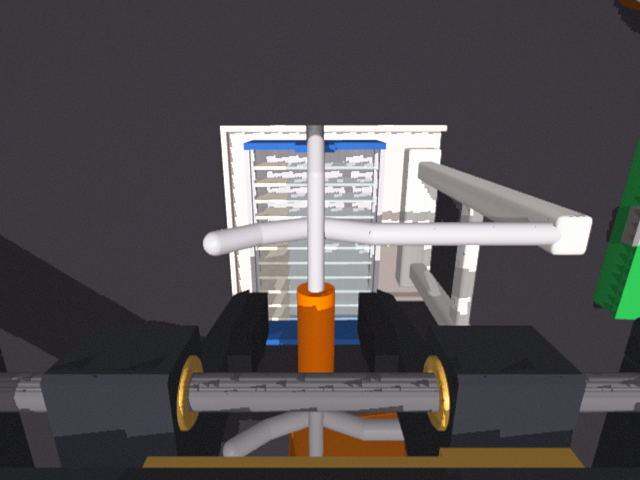

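Released; the bar sits in both notches. Straight up and away.

Request:
{"fn": "send_rows", "kwargs": {"series": [{"dx": 0,"dy": 0,"dz": -6,"turn": 0,"grip": 0.45},{"dx": 0,"dy": 0,"dz": -12,"turn": 0,"grip": 0.45},{"dx": 0,"dy": 0,"dz": -20,"turn": 0,"grip": 0.45},{"dx": 0,"dy": 0,"dz": -30,"turn": 0,"grip": 0.45},{"dx": 0,"dy": 0,"dz": -40,"turn": 0,"grip": 0.45},{"dx": 0,"dy": 0,"dz": -40,"turn": 0,"grip": 0.45},{"dx": 0,"dy": -40,"dz": 0,"turn": 0,"grip": 0.45},{"dx": 20,"dy": -40,"dz": 0,"turn": 0,"grip": 0.45},{"dx": 45,"dy": -10,"dz": 0,"turn": 0,"grip": 0.45},{"dx": 48,"dy": 0,"dz": 0,"turn": 0,"grip": 0.45},{"dx": 48,"dy": 0,"dz": 0,"turn": 0,"grip": 0.45},{"dx": 48,"dy": 0,"dz": 0,"turn": 0,"grip": 0.45},{"dx": 40,"dy": 0,"dz": 0,"turn": 0,"grip": 0.45},{"dx": 0,"dy": 0,"dz": 0,"turn": 0,"grip": 0.45},{"dx": 0,"dy": 0,"dz": 0,"turn": 0,"grip": 0.45}]}}

```text
clock: 17.85
tool_pos: [0.4912, -0.0156, 0.3246]
eef_rot: [0.754, 0.657, 0.0, 0.001]
contact_force: [-0.6, -0.9, -0.1]
opening: 0.447
```

```bash
python3 - <<'E'
from h import *
st=get_state(); print(st['tool_pos'],st['contact_force'],st['opening'],st['clock'])
a=-.139; e=np.array([np.cos(a),np.sin(a)]); f=np.array([-np.sin(a),np.cos(a)]); S=np.array([.546,-.2755])
for n in ['scene','top']:
    s=snapshot(n); sleeve(s); save(s,n+'9.png')
    im=s['img'][190:400,110:330,::-1] if n=='scene' else s['img'][120:340,350:600,::-1]; cv2.imwrite('pics/%s9c.png'%n,cv2.resize(im,None,fx=2.7,fy=2.7,interpolation=cv2.INTER_CUBIC))
    Q=pts(s,colr(s)['blue']); k=(np.linalg.norm(Q[:,:2]-S,axis=1)<.12); Q=Q[k]; print('blue z',np.percentile(Q[:,2],[1,99]),cv2.minAreaRect((Q[:,:2]*1000).astype(np.float32)))
    Q=pts(s,colr(s)['orange']); k=(np.linalg.norm(Q[:,:2]-S,axis=1)<.05)&(Q[:,2]>.15); Q=Q[k]; print('sleeve uv', len(Q),np.median((Q[:,:2]-S)@e),np.percentile((Q[:,:2]-S)@f,[1,50,99]),np.percentile(Q[:,2],[50,98]))
E
```

```text
[ 0.49118946 -0.01560516  0.32460776] [-0.60257783 -0.86684908 -0.14565265] 0.4465881351398801 17.85
orange [299 233  19   8 109] [0.4777 0.0165 0.0545] [ 0.4677 -0.0066  0.0474] [0.4904 0.0357 0.0603] axis yaw 73.6
orange [172 272  25  12 170] [ 0.548  -0.2774  0.2006] [ 0.538  -0.2992  0.1948] [ 0.556  -0.255   0.2048] axis yaw 82.9
orange [  17  330   84   85 3374] [ 0.5386 -0.5869  0.004 ] [ 0.5093 -0.6163 -0.0023] [ 0.5682 -0.5572  0.0086] axis yaw -82.2
orange [  3 367   8  51  75] [ 0.5533 -0.662   0.0596] [ 0.5236 -0.6651  0.055 ] [ 0.5805 -0.6597  0.0628] axis yaw -0.7
orange [321 380  10  17  88] [ 0.8214 -0.1139  0.0856] [ 0.8042 -0.1284  0.0769] [ 0.8305 -0.1042  0.0975] axis yaw -44.4
blue z [0.05089636 0.11567005] ((528.460693359375, -283.0732421875), (152.63348388671875, 121.07366180419922), 81.95929718017578)
sleeve uv 154 0.002937900565288123 [-0.02304348 -0.00118403  0.01999453] [0.20076421 0.20364193]
orange [376  98  11  13  46] [ 0.7962 -0.1212  0.0924] [ 0.7893 -0.1284  0.0854] [ 0.8102 -0.1105  0.1012] axis yaw 42.4
orange [584 215  56   3  67] [ 0.6064 -0.5453  0.0585] [ 0.6043 -0.5749  0.0538] [ 0.6078 -0.5178  0.0643] axis yaw -89.2
orange [ 584  218   56   63 3032] [ 0.5523 -0.571   0.0032] [ 0.5227 -0.6007 -0.0031] [ 0.5818 -0.5415  0.0085] axis yaw 77.8
orange [473 221  29  12 231] [ 0.5436 -0.2768  0.2001] [ 0.5355 -0.2982  0.1941] [ 0.5532 -0.2548  0.2037] axis yaw 81.9
blue z [0.05840067 0.11017196] ((534.626708984375, -342.4495849609375), (5.481333255767822, 83.319580078125), 82.4458236694336)
sleeve uv 226 -0.002152067378872021 [-0.02291082 -0.00108948  0.01994848] [0.20015032 0.20337924]
```

View pics/scene9c.png

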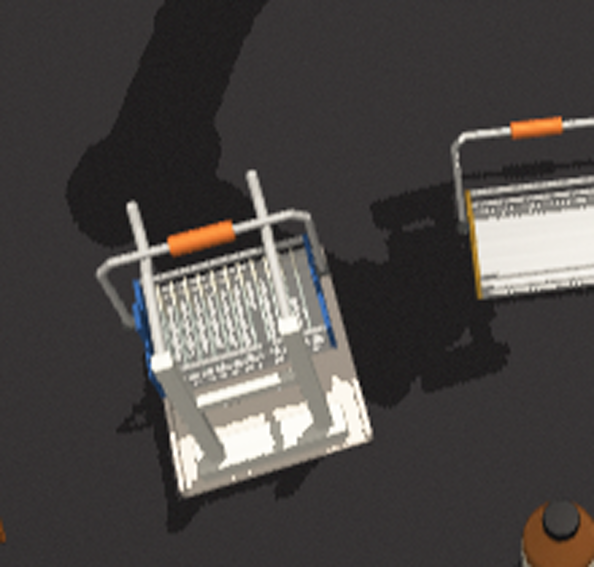

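View pics/top9c.png

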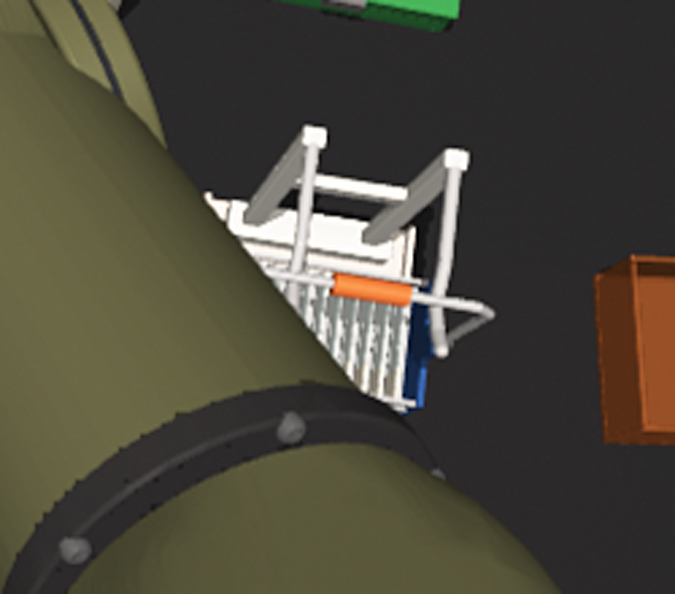

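The rack hangs in both notches: sleeve centre is about 1 mm from the seat in plan, bar axis at about 0.197, underside at about 0.055, and the arm is clear.

Request:
{"fn": "send_rows", "kwargs": {"series": [{"dx": 0,"dy": 0,"dz": 0,"turn": 0,"grip": 0.45},{"dx": 0,"dy": 0,"dz": 0,"turn": 0,"grip": 0.45},{"dx": 0,"dy": 0,"dz": 0,"turn": 0,"grip": 0.45},{"dx": 0,"dy": 0,"dz": 0,"turn": 0,"grip": 0.45},{"dx": 0,"dy": 0,"dz": 0,"turn": 0,"grip": 0.45}]}}

```text
clock: 18.45
tool_pos: [0.491, -0.0168, 0.3237]
eef_rot: [0.755, 0.656, -0.0, 0.0]
contact_force: [-0.3, 0.6, 0.1]
opening: 0.451
```

```bash
python3 -c "
from plant import finish_job
print(finish_job())"
```

```text
the job is handed in; nothing more can be done
None
```

The blue rack now hangs by its bail in the notches of both prongs, and I handed the job in at about 18.5 s; no verdict was reported.

**What I did:** I gripped the orange sleeve and swung the bail upright while the rack stood on the bench. I then lifted the rack, carried it over the yellow one, brought the bar in over the prong tips and lowered it into the notches. The weight on the gripper fell from about 4.4 N to about 0.5 N before I let go. The arm then moved clear.

**Last checks** (before the final 0.5 s wait):
- **Position:** the sleeve centre was 2–3 mm from the seat along the prongs and about 1 mm across them. The two cameras disagreed by about 5 mm along the prongs, with opposite signs.
- **Height:** the bar axis was about 5 mm above the notch bottoms, against a nominal 4 mm, and the rack's underside was about 50–55 mm above the bench.
- **Squareness:** the rack was within about 1–2° of square to the stand.
- **Yellow rack:** its sleeve was within about 1 mm of where it started.
- **Robot contact:** the gripper force was only sensor noise, so nothing was being touched.

I had no direct reading of the bail angle or the rack's tilt. I judged both from the pictures and the arm's position, and saw no noticeable tilt. No check failed.

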